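# Thread a water-pipe stem tube through its sleeve and the stand's lower bushing

## Task

Stand the flanged metal sleeve upright, spigot down and fully home, in the upper ring of the assembly stand and let go of it. Then lift the long tube out of the wooden rack and thread it down through the sleeve and on through the lower bushing, until its foot hangs about half-way between the bushing and the base plate. Finish while still gripping the tube there, upright and carried by the gripper alone, with the sleeve still seated; leave everything else on the counter where it is.

Things in the scene. Friction and masses are not known exactly. Their poses are not given: they have to be found in the camera images.
- sleeve_mid (a point): centre (half-way up, on the axis) of the loose metal sleeve, which starts standing on the counter, spigot down; z points up along its axis. 70 mm high: at the bottom a spigot 30 mm in diameter and 20 mm long with a chamfered foot, then a flange 46 mm in diameter and 6 mm thick, then a plain body 32 mm in diameter and 44 mm long, the place to grip (its middle is 13 mm above this point). A bore of 15 mm runs right through, flared to 26 mm over the top 10 mm. 0.11 to 0.21 kg.
- sleeve_seat (a point): point on the sleeve's axis at the underside of its flange, 20 mm above its foot (15 mm below sleeve_mid); it meets ring_mouth when the sleeve is fully home.
- ring_mouth (a point): centre of the upper ring of the fixed assembly stand, level with the ring's top face, 100 mm above the counter; x, y are the stand's axes. The ring is 62 mm across outside and 12 mm thick with a vertical 33 mm bore whose top 5 mm flare to 40 mm. It is carried by arms to two 14 mm posts at y = +62 and -62 mm, which end 2 mm above the ring's top face; above the ring everything is open.
- bushing (a point): centre of the mouth of the stand's lower bushing, straight below the ring: its top face is 52 mm above the counter, it is 12 mm thick (underside 40 mm above the counter), 34 mm across, with a 16 mm bore whose top 6 mm flare to 27 mm. Bars join it to the two posts.
- stand_base (a point): centre of the top face of the stand's base plate, 6 mm above the counter, straight below ring and bushing. The plate is 120 (x) by 150 (y) mm; the stand is fixed.
- tube_mid (a point): centre (half-way along) of the long steel tube, which starts upright in one of the rack's two bores; z points up along it. 190 mm long, 12 mm in diameter with a chamfered foot; its top 45 mm are a thicker ferrule of 16 mm diameter. 0.05 to 0.10 kg. The fingers must grip the ferrule, otherwise they meet the sleeve before the tube is home.
- tube_foot (a point): the lower end of the tube, on its axis, 95 mm below tube_mid.
- tube_grip (a point): centre of the tube's ferrule, on the axis, 167.5 mm above its foot: the place to grip.
- rack: fixed dark wooden block, 140 (x) by 52 (y) by 50 mm high, origin under its centre, with two 14 mm vertical bores 40 mm deep at x = +40 and -40 mm; one holds the tube, the other the pick (which is which varies). The tube's foot stands 10 mm above the counter.
- pick: short pick standing in the other bore of the rack: 12 mm steel shaft with a 24 mm black ball on top, 112 mm long, origin at its foot. Bystander.
- clay_bowl: terracotta bowl, 68 mm across, 62 mm high, origin under its centre. Bystander.
- tin: flat round black tin with a pale top, 68 mm across, 40 mm high, origin under its centre. Bystander.
- jar: amber glass jar with a dark lid, 74 mm across, 82 mm high, origin under its centre. Bystander.
- tongs: steel charcoal tongs lying flat, about 185 mm long, 40 mm wide, 9 mm high, origin under their middle, x along them. Bystander.
- cup: small open steel bowl, 76 mm across, 45 mm high, origin under its centre. Bystander.
There are look-alikes about, which are no part of the job. Leave any green, purple or yellow look-alike of the part that bears tube_mid alone.

How it is judged:
On the way, in this order (a step that is already met when the one before it is completed fails the run):
1. the sleeve stands upright and fully home in the stand's ring, let go (distance between sleeve_seat and ring_mouth below 0.005 m and angle between sleeve_mid's own z axis and vertical below 0.07 rad and contact force between the fingers and sleeve below 0.2 N), for 0.2 s.
2. the tube's foot has come down through the seated sleeve, below the ring (distance between sleeve_seat and ring_mouth below 0.005 m and angle between sleeve_mid's own z axis and vertical below 0.07 rad and horizontal distance between tube_foot and bushing below 0.008 m and height (world z) of tube_foot below 0.084 m and contact force between the fingers and tube above 0.5 N).
At the end, for the whole second after the job is handed in: Sleeve home in the ring (within 5 mm, tilt under 0.07 rad), untouched by the fingers; tube through sleeve and bushing (foot within 8 mm of the axis, tilt under 0.09 rad), foot 9 to 36 mm above the counter (bushing underside 40, base plate 6), still gripped by the fingers, all at rest (all of step 1 and horizontal distance between tube_foot and bushing below 0.008 m and height (world z) of tube_foot between 0.009 and 0.036 m and angle between tube_mid's own z axis and vertical below 0.09 rad and contact force between the fingers and tube above 0.5 N and linear speed of each of tube, sleeve below 0.02 m/s); the arm keeps its last pose, push and grip.
It fails at once if a bystander (pick, clay bowl, tin, jar, tongs or cup) is moved by more than 30 mm (distance of any of pick, clay_bowl, tin, jar, tongs, cup from where it was at the start of the episode above 0.03 m).
It also fails if it takes over 69 s, if anything falls off the work surface, if the arm or the gripper's body presses on something with over 40 N, if the wrist force passes 120 N, or if a joint passes its speed limit or range.

## Robot

A 6-joint arm with a two-finger parallel gripper is mounted at the origin on the work surface. World frame = base frame: x ahead of the robot, y to its left, z up, the work surface at z = 0. Lengths are in m, angles in rad, forces in N, time in s.
With the tool pointing down it reaches from about 0.35 to 0.775 m from the base axis. Payload 5.5 kg.
Tool frame: the origin (TCP) lies on the centre line of the jaws, within the pads' length; the fingertips stand 11 mm ahead of it and the grasp point (between the pads) lies 8 mm behind it (env.nose_length is the distance from the TCP to the fingertips, in m); x points along the fingers, z is the direction in which the jaws open and shut, and the axes are right-handed (so a half turn about x gives the same grasp; the last joint's range is limited). The gripper opens to 85 mm and grips with 20 to 120 N. Pads are 22 mm wide; open, the fingers measure 114 mm over their backs; the gripper's body (76 mm by 85 mm) begins 54 mm behind the grasp point. The pads swing forward as they close: fully open they stand 13 mm farther back than shut.
Start: joints at [-1.359, 0.313, 0.046, 1.304, 0, 1.431], TCP at [0.198, -0.54, 0.242] pointing down, gripper open.
Joint ranges: [-2.76, 2.76], [-0.86, 1.69], [-1.03, 1.26], [-2.2, 2.34], [-1.47, 1.5], [-3.14, 3.14]. Speed limits (rad/s): [2.57, 2.57, 3.14, 3.14, 3.14, 3.14].

## Interface

Orientations are given as a unit quaternion [w, x, y, z].
In Python, from workcell import env gives the robot as it stands. The module is installed in compiled form; this text tells all that it offers.
- The arm moves only by the tool step_arm, never from a script. Its argument "moves" is a list that holds one entry, the list of rows, each a list of 7 numbers: the turn, a rotation vector about the tool's x, y, z in rad, then the shift along the tool's x, y, z in m, then the opening, from 0 (shut) to 1 (fully open). In form: [[[rx, ry, rz, tx, ty, tz, grip], ...]]. A call has 1 to 12 rows; each row is the pose to reach, as a shift and turn from the pose measured when the call began, along the tool's axes at that moment; what a row does not reach only later rows make up. A row lasts 1/10 s, in which the tool goes at most 50 mm and 8.59 degrees, less where a joint would pass 70% of its speed; a pose out of reach is approached as far as the arm can. A call with a gripper value outside its range is refused whole. The fingers move at their own pace and stop on an object; "force" is the grip in N (left out, the last holds). Time passes only in rows, so rows that repeat a pose let the fingers close. It gives the time, the measured TCP pose, the force and the opening at its end, in the units of the state.
- env.get_state(): the state, without advancing time (a new reading comes with each control period).
- env.read_camera(name): name is "side" or "top"; returns (picture, depth): 400x640x3 uint8, red, green, blue; 400x640 float32, m along the optical axis (not along the pixel's ray), 0 where there is no reading.
- env.get_calibration(name): a dict with "mtx" (3x3 intrinsics, pixels), "camera_from_world" (4x4, takes a point from world to camera coordinates). Camera axes: x right, y down, z forward; pixel columns grow to the right and rows downward; lengths in m; the calibration is good to about 2 mm. A picture is of the moment at which its call begins. get_calibration takes no time and is no camera call.
- env.hand_in(): hands the job in, once; it reports no verdict.
Trained networks look in the newest picture that a camera, given by its name, has taken for a name from the list of things; names that differ only in an ending like _2 or _b are one class to them, and where a whole thing is asked for, a point or a joint stands for the part that bears it (a point fixed in the world has none). Each returns a list of dicts, best first, with "confidence" (0 to 1); they miss things now and then, are a little off and sometimes report something else, mostly with a low value. They report only what shows in the picture. A call takes as long as a camera call. They do not tell look-alikes from the thing itself.
- env.boxes_of(camera, thing): "uv" ([column, row] in pixels, amid what is visible of it).
- env.silhouettes(camera, thing): "mask" (400x640 bool, what is visible of it) and "uv" ([column, row] in pixels, amid what is visible of it).
The state is a dict: "clock": time; "joint_pos": joint angles; "qvel": joint speeds; "tau": joint torques, N m; "tcp_pos": TCP position; "orientation": TCP orientation; "wrist_force": force on the tool from outside, world axes, zero at the start; "ft_torque": the same for the moment, N m; "finger_gap": finger opening in m.
Only numpy, scipy, OpenCV 4.12 (cv2) and the standard library are available. Lean on these libraries where they do the work, as an engineer would, in place of code of your own. Each camera call takes 0.05 s, during which the arm holds its last target.

## Working session

There is one attempt and no reset: what is moved stays moved. The work goes in short steps, Python scripts to look and compute and a tool call to move; the robot and the scene stay as the last step left them, time stands still between calls to the robot, and variables do not carry over. Pictures are saved under pics/ and viewed, and the job is handed in when it is done.

Besides the shell and the picture viewer there is one more tool, called as name(argument=value, ...) on one line, values as JSON. step_arm: Moves the arm, as the interface text tells. Its arguments: {"type":"object","properties":{"moves":{"type":"array","items":{"type":"array","items":{"type":"array","items":{"type":"number"}}}},"force":{"type":"number"}},"required":["moves"]}

```bash
ls; mkdir -p pics; python3 - <<'E'
from workcell import env
import cv2, numpy as np
s=env.get_state(); print(s)
for c in ("side","top"):
    p,d=env.read_camera(c); cv2.imwrite(f"pics/{c}0.png",p[:,:,::-1]); np.savez(f"{c}0.npz",p=p,d=d)
    k=env.get_calibration(c); print(c,k)
E
```

```text
pics
{'clock': 0.0, 'joint_pos': array([-1.35858718e+00,  3.13987020e-01,  4.49745528e-02,  1.30362771e+00,
        8.14457424e-06,  1.43121299e+00]), 'qvel': array([-0.00180825, -0.00058295, -0.00058697, -0.00041228, -0.00035109,
        0.00163999]), 'tau': array([-1.78106799e-03, -4.80623674e+01,  2.98533475e+01,  1.92245393e-02,
       -3.80602578e-04,  5.62274110e-06]), 'tcp_pos': array([ 0.19802893, -0.53928585,  0.24141468]), 'orientation': array([ 0.57930468,  0.4052356 ,  0.58025555, -0.40434354]), 'wrist_force': array([ 0.43569805,  0.38102867, -0.57009058]), 'ft_torque': array([ 0.03609814, -0.03786279, -0.00844728]), 'finger_gap': 0.08506929961144215}
side {'mtx': array([[464.90876329,   0.        , 318.13787503],
       [  0.        , 464.90876329, 201.97148782],
       [  0.        ,   0.        ,   1.        ]]), 'camera_from_world': array([[-0.83756185, -0.54624692, -0.01022014,  0.47417161],
       [-0.41295921,  0.6452176 , -0.6427744 ,  0.26642794],
       [ 0.35770775, -0.53414282, -0.76598735,  1.00922828],
       [ 0.        ,  0.        ,  0.        ,  1.        ]])}
top {'mtx': array([[363.12276543,   0.        , 318.85047853],
       [  0.        , 363.12276543, 196.6062966 ],
       [  0.        ,   0.        ,   1.        ]]), 'camera_from_world': array([[-0.02317584, -0.99952048, -0.02053504,  0.0475727 ],
       [-0.98997157,  0.0258079 , -0.1388893 ,  0.57497049],
       [ 0.13935266,  0.01711023, -0.99009498,  0.98818056],
       [ 0.        ,  0.        ,  0.        ,  1.        ]])}
```

View pics/side0.png

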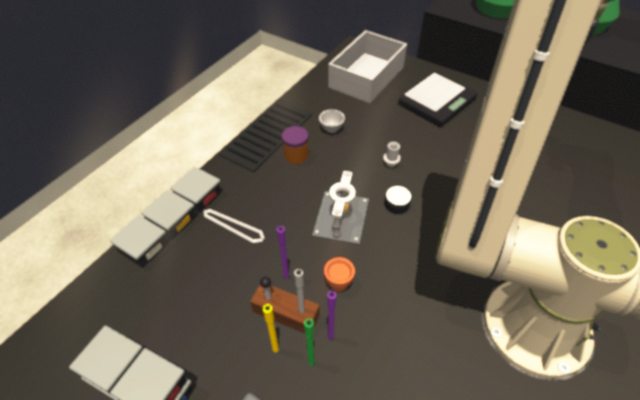

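View pics/top0.png

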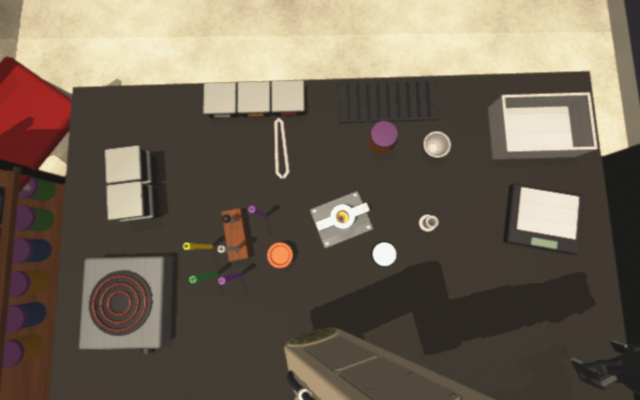

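```bash
cat > h.py <<'E'
import numpy as np, cv2
from workcell import env
def deproj(c,uv,d):
    k=env.get_calibration(c); K=k["mtx"];T=np.linalg.inv(k["camera_from_world"])
    uv=np.atleast_2d(uv).astype(float); d=np.asarray(d,float).reshape(-1)
    P=np.c_[(uv[:,0]-K[0,2])/K[0,0]*d,(uv[:,1]-K[1,2])/K[1,1]*d,d]
    return P@T[:3,:3].T+T[:3,3]
def onplane(c,uv,z):
    a=deproj(c,uv,[0.1])[0];b=deproj(c,uv,[1.0])[0]
    return a+(b-a)*(z-a[2])/(b[2]-a[2])
def proj(c,X):
    k=env.get_calibration(c);M=k["camera_from_world"];X=np.atleast_2d(X)
    p=(X@M[:3,:3].T+M[:3,3])@k["mtx"].T
    return p[:,:2]/p[:,2:]
def cloud(c,d):
    v,u=np.mgrid[0:400,0:640]
    return deproj(c,np.c_[u.ravel(),v.ravel()],d.ravel()).reshape(400,640,3)
def crop(img,x0,y0,x1,y1,f,name):
    cv2.imwrite(name,cv2.resize(img[y0:y1,x0:x1,::-1],None,fx=f,fy=f,interpolation=cv2.INTER_CUBIC))
E
python3 - <<'E'
from h import *
t=np.load("top0.npz");s=np.load("side0.npz")
a=cv2.resize(t['p'][170:300,170:300],None,fx=4,fy=4,interpolation=3)
crop(t['p'],170,180,470,300,2.6,"pics/tz.png")
crop(s['p'],240,120,440,370,2.4,"pics/sz.png")
for c,n in(("side","sleeve_mid"),("top","sleeve_mid"),("side","tube_mid"),("top","tube_mid"),("side","ring_mouth"),("top","ring_mouth"),("side","tube_grip"),("side","tube_foot"),("top","rack"),("top","bushing")):
    print(c,n,[(np.round(b['uv'],1).tolist(),round(b['confidence'],2)) for b in env.boxes_of(c,n)])
E
```

```text
side sleeve_mid [([388.7, 154.1], 0.84)]
top sleeve_mid [([427.7, 222.7], 0.51)]
side tube_mid [([309.8, 335.5], 0.74), ([303.5, 287.4], 0.65), ([282.1, 249.0], 0.64), ([270.3, 321.0], 0.57)]
top tube_mid [([225.2, 275.8], 0.64), ([202.6, 273.2], 0.54), ([257.2, 211.6], 0.53), ([197.1, 245.5], 0.5), ([226.9, 248.0], 0.46)]
side ring_mouth [([341.4, 214.6], 0.89)]
top ring_mouth [([239.0, 237.8], 0.66)]
side tube_grip [([269.1, 324.5], 0.88), ([302.9, 287.2], 0.85), ([311.1, 335.9], 0.78), ([332.8, 313.8], 0.72), ([284.2, 248.4], 0.62)]
side tube_foot [([280.5, 251.1], 0.74), ([300.7, 289.8], 0.69), ([312.8, 340.4], 0.65), ([340.1, 274.0], 0.63), ([329.2, 309.2], 0.57), ([271.3, 324.3], 0.52)]
top rack [([238.8, 235.4], 0.89), ([229.7, 250.1], 0.19)]
top bushing [([343.3, 218.2], 0.87)]
```

View pics/tz.png

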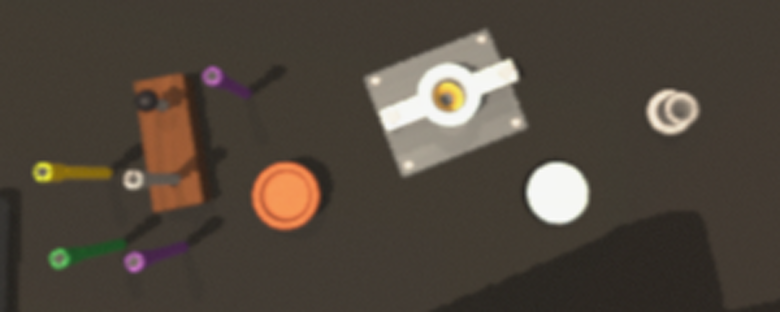

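View pics/sz.png

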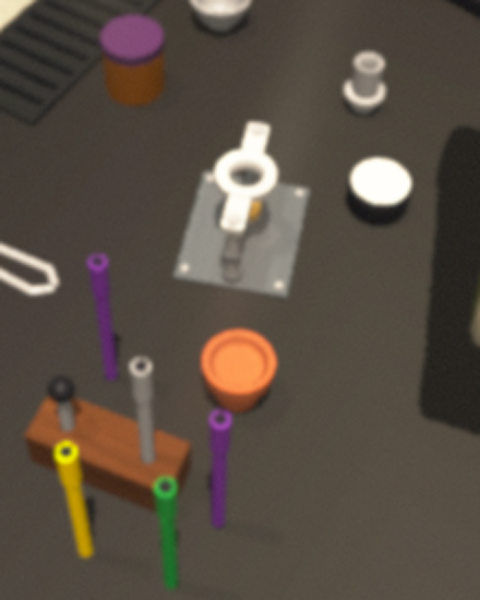

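```bash
cat >> h.py <<'E'
from scipy.optimize import least_squares
def fitc(P,r=None):
    P=P[:,:2];c=P.mean(0)
    if r is None:
        f=lambda x:np.hypot(*(P-x[:2]).T)-x[2];x0=[*c,.02]
    else:
        f=lambda x:np.hypot(*(P-x[:2]).T)-r;x0=c
    o=least_squares(f,x0,loss='soft_l1',f_scale=.002);return o.x,np.sqrt(np.mean(o.fun**2))
E
python3 - <<'E'
from h import *
t=np.load("top0.npz");s=np.load("side0.npz")
Ct=cloud("top",t['d']);Cs=cloud("side",s['d'])
for nm,C,d in(("top",Ct,t['d']),("side",Cs,s['d'])):
    print(nm)
    for what,uv,z in (("sleeve",{"top":(429,222),"side":(392,154)},.06),("ring",{"top":(342,216),"side":(342,195)},.1),("tubetop",{"top":(222,248),"side":(299,273)},.2)):
        u=uv[nm];print(what,onplane(nm,u,z))
        x=onplane(nm,u,z)
        m=(d>0)&(np.hypot(C[...,0]-x[0],C[...,1]-x[1])<.05)
        P=C[m]; h,e=np.histogram(P[:,2],bins=np.arange(-.01,.23,.01));print(h.tolist())
# ring plane
for nm,C in(("top",Ct),("side",Cs)):
    x=onplane("top",(342,216),.1)
    m=(np.hypot(C[...,0]-x[0],C[...,1]-x[1])<.045)&(abs(C[...,2]-.1)<.012)
    v,u=np.nonzero(m);P=C[m];print(nm,len(P),P.mean(0),P[:,2].std())
    # rack
    x=onplane("top",(236,235),.05)
    m=(np.hypot(C[...,0]-x[0],C[...,1]-x[1])<.085)&(abs(C[...,2]-.05)<.006)
    P=C[m];rect=cv2.minAreaRect((P[:,:2]*1000).astype(np.float32));print('rack',P.mean(0),rect)
    x=onplane("top",(342,216),.006)
E
```

```text
top
sleeve [ 0.49526666 -0.26655171  0.06      ]
[296, 402, 1, 86, 15, 14, 23, 66, 31, 0, 0, 0, 0, 0, 0, 0, 0, 0, 0, 0, 0, 0, 0]
ring [ 0.51423438 -0.02763588  0.1       ]
[0, 425, 16, 0, 0, 35, 45, 0, 0, 2, 233, 202, 0, 0, 0, 0, 0, 0, 0, 0, 0, 0, 0]
tubetop [0.43723924 0.26165129 0.2       ]
[151, 213, 18, 25, 18, 230, 275, 3, 5, 3, 3, 4, 4, 4, 4, 4, 3, 8, 5, 8, 23, 15, 0]
side
sleeve [ 0.48500925 -0.24549778  0.06      ]
[430, 208, 8, 86, 29, 30, 42, 74, 12, 0, 0, 0, 0, 0, 0, 0, 0, 0, 0, 0, 0, 0, 0]
ring [ 0.50620148 -0.01539581  0.1       ]
[3, 649, 8, 0, 5, 59, 16, 0, 0, 26, 364, 74, 0, 0, 0, 0, 0, 0, 0, 0, 0, 0, 0]
tubetop [0.43158956 0.26791408 0.2       ]
[399, 193, 67, 57, 67, 587, 161, 12, 13, 13, 11, 15, 14, 19, 14, 11, 14, 22, 23, 27, 53, 8, 0]
top 404 [ 0.51451687 -0.02763134  0.09974784] 0.002270934377809184
rack [0.47323528 0.26908064 0.0502017 ] ((471.64373779296875, 297.07672119140625), (139.90435791015625, 104.4605712890625), 9.534780502319336)
side 425 [ 0.51174973 -0.02690574  0.09737062] 0.0030040213358696576
rack [0.47118658 0.27267227 0.04871164] ((478.7365417480469, 244.9471435546875), (141.3146209716797, 110.1689453125), 9.81961441040039)
```

```bash
python3 - <<'E'
from h import *
t=np.load("top0.npz");s=np.load("side0.npz")
Ct=cloud("top",t['d']);Cs=cloud("side",s['d'])
# everything above 0.06 near the rack : cluster in xy
for nm,C,p in(("top",Ct,t['p']),("side",Cs,s['p'])):
    m=(C[...,2]>.08)&(C[...,2]<.25)&(C[...,0]>.3)&(C[...,0]<.62)&(C[...,1]>.12)&(C[...,1]<.42)
    n,l,st,ce=cv2.connectedComponentsWithStats(m.astype(np.uint8),connectivity=8)
    for i in range(1,n):
        if st[i,4]<8: continue
        P=C[l==i]; zt=np.percentile(P[:,2],98); T=P[P[:,2]>zt-.008]
        v,u=np.nonzero(l==i);ii=(P[:,2]>zt-.008)
        col=p[l==i].mean(0).astype(int)
        print(nm,"n",st[i,4],"ztop %.3f"%zt,"xytop",T[:,:2].mean(0).round(4),"xyall",P[:,:2].mean(0).round(4),col)
# sleeve
for nm,C in(("top",Ct),("side",Cs)):
    x=np.array([.494,-.262])
    near=np.hypot(C[...,0]-x[0],C[...,1]-x[1])<.045
    for lo,hi in((.062,.08),(.03,.062),(.02,.03)):
        P=C[near&(C[...,2]>lo)&(C[...,2]<hi)]
        print(nm,"sleeve",lo,len(P),P.mean(0).round(4),P.min(0).round(4),P.max(0).round(4))
    P=C[near&(C[...,2]>.032)&(C[...,2]<.058)]; print("body fit",fitc(P,.016))
    x=np.array([.513,-.027]); near=np.hypot(C[...,0]-x[0],C[...,1]-x[1])
    P=C[(near<.033)&(abs(C[...,2]-.1)<.008)];print("ring",len(P),P.mean(0),cv2.minEnclosingCircle((P[:,:2]*1000).astype(np.float32)))
    P=C[(near<.09)&(abs(C[...,2]-.1)<.008)]
    q=P[:,:2]-P[:,:2].mean(0);w,v=np.linalg.eigh(q.T@q);print("arm axis",v[:,1],np.degrees(np.arctan2(v[1,1],v[0,1])),P.mean(0),cv2.minAreaRect((P[:,:2]*1000).astype(np.float32)))
    P=C[(near<.1)&(abs(C[...,2]-.006)<.004)];
    print("base",cv2.minAreaRect((P[:,:2]*1000).astype(np.float32)))
E
```

```text
top n 77 ztop 0.193 xytop [0.5293 0.1952] xyall [0.5283 0.1928] [110  68 108]
top n 68 ztop 0.123 xytop [0.5149 0.2774] xyall [0.5146 0.2766] [67 54 48]
top n 109 ztop 0.193 xytop [0.4449 0.3507] xyall [0.4447 0.3479] [147 129  36]
top n 88 ztop 0.203 xytop [0.4364 0.2643] xyall [0.436  0.2615] [133 121 108]
top n 113 ztop 0.193 xytop [0.3667 0.3338] xyall [0.3673 0.3309] [ 57 106  57]
top n 94 ztop 0.193 xytop [0.3625 0.2652] xyall [0.3631 0.2626] [106  66 103]
side n 217 ztop 0.190 xytop [0.5264 0.1972] xyall [0.5248 0.1991] [ 95  48 104]
side n 244 ztop 0.200 xytop [0.4332 0.267 ] xyall [0.4317 0.2688] [125 116 107]
side n 127 ztop 0.121 xytop [0.5113 0.2803] xyall [0.5104 0.2813] [61 54 51]
side n 224 ztop 0.191 xytop [0.3597 0.2676] xyall [0.3581 0.27  ] [101  51 108]
side n 233 ztop 0.191 xytop [0.4419 0.3531] xyall [0.4399 0.3549] [182 153   5]
side n 235 ztop 0.190 xytop [0.3641 0.3359] xyall [0.3626 0.3381] [ 48 113  49]
top sleeve 0.062 93 [ 0.4961 -0.2701  0.0683] [ 0.4807 -0.2849  0.0621] [ 0.5109 -0.2532  0.0747]
top sleeve 0.03 56 [ 0.4947 -0.2644  0.0473] [ 0.4778 -0.2
[... 711 characters left out ...]
21  0.0716]
side sleeve 0.03 114 [ 0.4904 -0.262   0.048 ] [ 0.4775 -0.2815  0.0303] [ 0.507  -0.2512  0.0618]
side sleeve 0.02 86 [ 0.4901 -0.2599  0.0248] [ 0.4707 -0.2884  0.0203] [ 0.5155 -0.2457  0.0298]
body fit (array([ 0.49343492, -0.27008541]), np.float64(0.003035548119218942))
ring 319 [ 0.5120385  -0.02633667  0.09810363] ((512.4404907226562, -26.823062896728516), 32.6054801940918)
arm axis [-0.35233454  0.93587412] 110.63017284696352 [ 0.5104672  -0.02308315  0.09812781] ((512.0543823242188, -25.363433837890625), (62.87001419067383, 139.2237548828125), 3.0325019359588623)
base ((511.83428955078125, -23.983016967773438), (195.05130004882812, 177.20628356933594), 32.25370407104492)
```

```bash
cat >> h.py <<'E'
from scipy.spatial.transform import Rotation as R
def Rt():
    s=env.get_state();return R.from_quat(s['orientation'],scalar_first=True),np.array(s['tcp_pos'])
def rel(X):
    r,p=Rt();return (np.asarray(X)-p)@r.as_matrix()
def straight(jaw=None):
    """rotvec (tool) to make x point down, jaw z as now or along jaw azimuth (rad, mod pi)"""
    r,p=Rt();M=r.as_matrix();z=M[:,2]
    az=np.arctan2(z[1],z[0])
    if jaw is not None: az=az+(jaw-az+np.pi/2)%np.pi-np.pi/2
    x=np.array([0,0,-1.]);z=np.array([np.cos(az),np.sin(az),0]);D=np.c_[x,np.cross(z,x),z]
    return (r.inv()*R.from_matrix(D)).as_rotvec()
E
python3 - <<'E'
from h import *
r,p=Rt();print(p,r.as_matrix().round(3),straight())
print(rel([.494,-.2695,.20]))
print(np.linalg.norm(rel([.494,-.2695,.20])))
print(onplane("top",(384,254),.04),onplane("side",(398,195),.04),env.nose_length)
E
```

```text
[ 0.19813772 -0.53984246  0.24233704] [[ 0.     0.939  0.345]
 [-0.     0.345 -0.939]
 [-1.    -0.     0.   ]] [-1.34514006e-09  1.38901020e-04  1.93683272e-05]
[ 0.04230877  0.370899   -0.15184158]
0.40300367323756753
[ 0.41125188 -0.1428803   0.04      ] [ 0.41002616 -0.13852084  0.04      ] 0.011
```

step_arm(moves=[[[0, 0, 0, 0, 0.04, -0.016, 1], [0, 0, 0, 0, 0.08, -0.033, 1], [0, 0, 0, 0.005, 0.12, -0.05, 1], [0, 0, 0, 0.01, 0.16, -0.066, 1], [0, 0, 0, 0.02, 0.2, -0.082, 1], [0, 0, 0, 0.025, 0.24, -0.098, 1], [0, 0, 0, 0.03, 0.28, -0.114, 1], [0, 0, 0, 0.035, 0.32, -0.131, 1], [0, 0, 0, 0.04, 0.35, -0.143, 1], [0, 0, 0, 0.042, 0.371, -0.152, 1], [0, 0, 0, 0.042, 0.371, -0.152, 1], [0, 0, 0, 0.042, 0.371, -0.152, 1]]], force=30)

```text
clock: 1.8
tcp_pos: [0.4941, -0.2691, 0.2002]
orientation: [0.58, 0.404, 0.58, -0.405]
wrist_force: [-0.3, 0.8, 0.4]
finger_gap: 0.0852
```

```bash
python3 - <<'E'
from h import *
r,p=Rt();print(p,straight(),env.get_state()['joint_pos'].round(3))
print(rel([.494,-.2695,.042]))
for c in("top","side"):
    q,d=env.read_camera(c);np.savez(c+"1.npz",p=q,d=d)
    print(proj(c,p))
    uv=proj(c,[.494,-.2695,.05])[0].astype(int);crop(q,max(uv[0]-90,0),max(uv[1]-75,0),uv[0]+90,uv[1]+75,3,f"pics/{c}1.png")
E
```

```text
[ 0.49406976 -0.26906525  0.20022965] [-4.10111620e-08  1.42711144e-04  5.74743629e-04] [-6.410e-01  3.050e-01 -7.000e-02  1.197e+00 -1.000e-03  2.147e+00]
[ 1.58229800e-01 -1.24836874e-04  3.61238839e-04]
[[446.78669477 218.33027477]]
[[399.273064   107.15212921]]
```

View pics/top1.png

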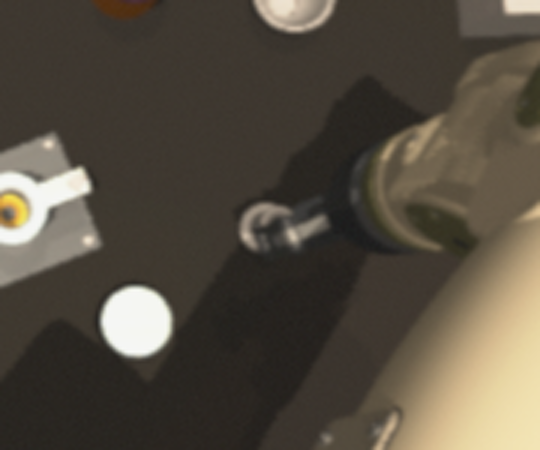

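View pics/side1.png

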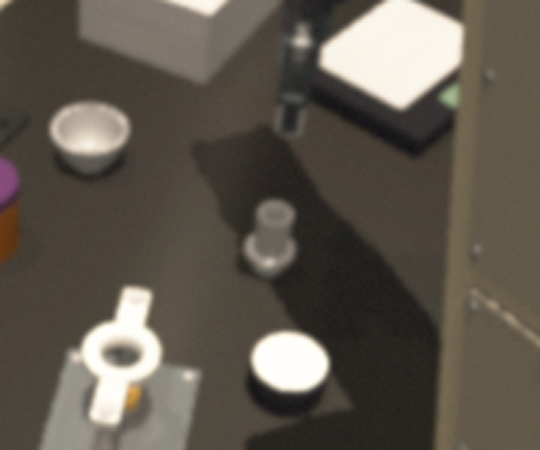

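step_arm(moves=[[[0, 0, 0, 0.03, 0, 0, 1], [0, 0, 0, 0.06, 0, 0, 1], [0, 0, 0, 0.09, 0, 0, 1], [0, 0, 0, 0.11, 0, 0, 1], [0, 0, 0, 0.13, 0, 0, 1], [0, 0, 0, 0.145, 0, 0, 1], [0, 0, 0, 0.158, 0, 0, 1], [0, 0, 0, 0.158, 0, 0, 1], [0, 0, 0, 0.158, 0, 0, 1]]])

```text
clock: 2.8
tcp_pos: [0.4933, -0.2706, 0.0428]
orientation: [0.579, 0.405, 0.579, -0.405]
wrist_force: [-0.2, -0.7, 0.5]
finger_gap: 0.0855
```

step_arm(moves=[[[0, 0, 0, 0, 0, 0, 0.7], [0, 0, 0, 0, 0, 0, 0.5], [0, 0, 0, 0, 0, 0, 0.3], [0, 0, 0, 0, 0, 0, 0], [0, 0, 0, 0, 0, 0, 0], [0, 0, 0, 0, 0, 0, 0], [0, 0, 0, 0, 0, 0, 0], [0, 0, 0, 0, 0, 0, 0], [0, 0, 0, 0, 0, 0, 0], [0, 0, 0, 0, 0, 0, 0]]], force=35)

```text
clock: 3.8
tcp_pos: [0.4936, -0.2708, 0.0433]
orientation: [0.58, 0.405, 0.579, -0.405]
wrist_force: [-1.1, 1.4, 5.2]
finger_gap: 0.0307
```

```bash
python3 - <<'E'
from h import *
s=env.get_state();print(s['tcp_pos'],s['finger_gap'],s['wrist_force'])
q,d=env.read_camera("side");np.savez("side2.npz",p=q,d=d)
uv=(390,150);crop(q,uv[0]-80,uv[1]-70,uv[0]+80,uv[1]+70,4,f"pics/s2.png")
E
```

```text
[ 0.49361917 -0.27082305  0.04334905] 0.030688039435312817 [-1.14814655  1.38459154  5.15898981]
```

View pics/s2.png

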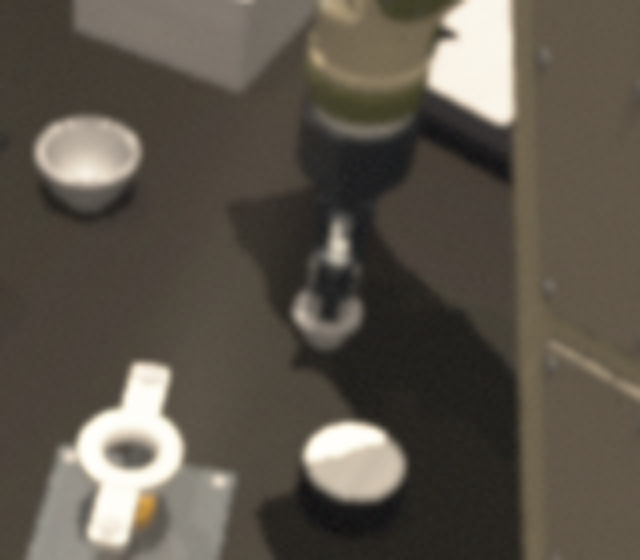

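step_arm(moves=[[[0, 0, 0, -0.01, 0, 0, 0], [0, 0, 0, -0.04, 0, 0, 0], [0, 0, 0, -0.08, 0, 0, 0], [0, 0, 0, -0.11, 0.01, -0.02, 0], [0, 0, 0, -0.12, 0.025, -0.054, 0], [0, 0, 0, -0.12, 0.043, -0.094, 0], [0, 0, 0, -0.12, 0.061, -0.134, 0], [0, 0, 0, -0.12, 0.08, -0.174, 0], [0, 0, 0, -0.12, 0.094, -0.206, 0], [0, 0, 0, -0.12, 0.102, -0.223, 0], [0, 0, 0, -0.12, 0.102, -0.223, 0], [0, 0, 0, -0.12, 0.102, -0.223, 0]]])

```text
clock: 5.05
tcp_pos: [0.5127, -0.026, 0.1631]
orientation: [0.58, 0.405, 0.579, -0.405]
wrist_force: [-0.2, -0.0, -0.9]
finger_gap: 0.0304
```

```bash
python3 - <<'E'
from h import *
r,p=Rt();s=env.get_state();print(p,s['finger_gap'],s['wrist_force'],s['joint_pos'].round(2),straight())
for c in("top","side"):
    q,d=env.read_camera(c);np.savez(c+"3.npz",p=q,d=d)
    uv=proj(c,[.513,-.027,.12])[0].astype(int);crop(q,uv[0]-60,uv[1]-50,uv[0]+60,uv[1]+50,5,f"pics/{c}3.png"); print(uv)
E
```

```text
[ 0.51268943 -0.02600804  0.16314869] 0.03044650237129502 [-0.15135638 -0.02216339 -0.86404025] [-0.21  0.23 -0.26  1.08 -0.    2.58] [-1.18269037e-07  1.48465544e-03  1.59321835e-04]
[342 215]
[342 185]
```

View pics/top3.png

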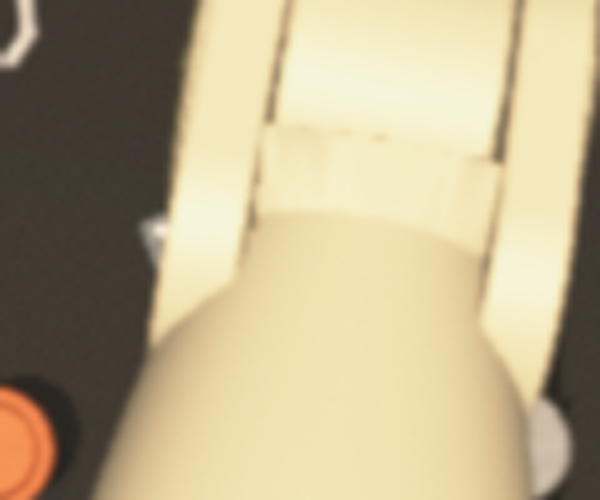

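View pics/side3.png

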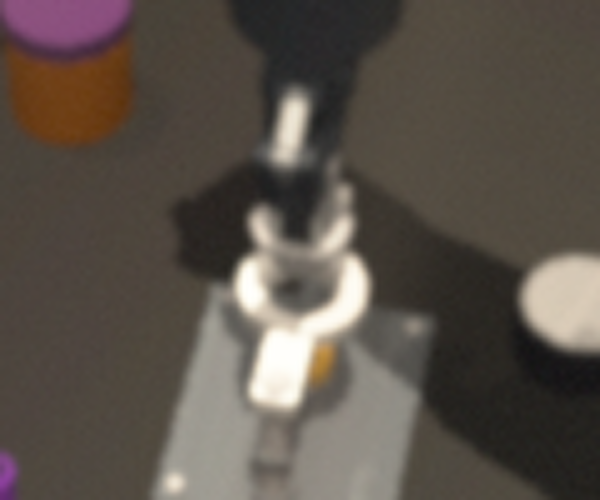

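```bash
python3 - <<'E'
from h import *
d=np.load("side3.npz")['d'];C=cloud("side",d)
rr=np.hypot(C[...,0]-.512,C[...,1]+.026)
for lo,hi,r in((.116,.133,.015),(.134,.146,.023),):
    P=C[(rr<.04)&(C[...,2]>lo)&(C[...,2]<hi)];print(lo,len(P),P.mean(0),fitc(P,r))
h,e=np.histogram(C[rr<.035][:,2],bins=np.arange(.09,.2,.004));print(list(zip(e.round(3),h)))
P=C[(rr<.034)&(abs(C[...,2]-.098)<.006)];print("ring",P.mean(0),cv2.minEnclosingCircle((P[:,:2]*1000).astype(np.float32)))
E
```

```text
0.116 23 [ 0.50831175 -0.01553178  0.12412471] (array([ 0.51406091, -0.02705462]), np.float64(0.001445811978369108))
0.134 92 [ 0.50765911 -0.01694115  0.14303015] (array([ 0.51490518, -0.02816182]), np.float64(0.0029224613720414227))
[(np.float64(0.09), np.int64(34)), (np.float64(0.094), np.int64(108)), (np.float64(0.098), np.int64(121)), (np.float64(0.102), np.int64(7)), (np.float64(0.106), np.int64(0)), (np.float64(0.11), np.int64(0)), (np.float64(0.114), np.int64(0)), (np.float64(0.118), np.int64(4)), (np.float64(0.122), np.int64(12)), (np.float64(0.126), np.int64(7)), (np.float64(0.13), np.int64(0)), (np.float64(0.134), np.int64(3)), (np.float64(0.138), np.int64(17)), (np.float64(0.142), np.int64(72)), (np.float64(0.146), np.int64(19)), (np.float64(0.15), np.int64(4)), (np.float64(0.154), np.int64(9)), (np.float64(0.158), np.int64(9)), (np.float64(0.162), np.int64(16)), (np.float64(0.166), np.int64(17)), (np.float64(0.17), np.int64(15)), (np.float64(0.174), np.int64(8)), (np.float64(0.178), np.int64(9)), (np.float64(0.182), np.int64(4)), (np.float64(0.186), np.int64(4)), (np.float64(0.19), np.int64(1)), (np.float64(0.194), np.int64(2))]
ring [ 0.50828799 -0.01988829  0.09794207] ((512.012939453125, -25.38800621032715), 32.877593994140625)
```

step_arm(moves=[[[0, 0, 0, 0, -0.0015, 0, 0], [0, 0, 0, 0.01, -0.0015, 0, 0], [0, 0, 0, 0.018, -0.0015, 0, 0], [0, 0, 0, 0.022, -0.0015, 0, 0], [0, 0, 0, 0.026, -0.0015, 0, 0], [0, 0, 0, 0.026, -0.0015, 0, 0]]])

```text
clock: 5.75
tcp_pos: [0.5109, -0.0275, 0.1363]
orientation: [0.579, 0.405, 0.579, -0.406]
wrist_force: [-0.2, 0.3, -1.2]
finger_gap: 0.0305
```

step_arm(moves=[[[0, 0, 0, 0.004, 0, 0, 0], [0, 0, 0, 0.008, 0, 0, 0], [0, 0, 0, 0.011, 0, 0, 0], [0, 0, 0, 0.011, 0, 0, 0]]])

```text
clock: 6.15
tcp_pos: [0.5106, -0.0274, 0.1247]
orientation: [0.579, 0.405, 0.58, -0.406]
wrist_force: [0.3, 0.1, -1.5]
finger_gap: 0.0307
```

step_arm(moves=[[[0, 0, 0, 0.0015, 0, 0, 0], [0, 0, 0, 0.003, 0, 0, 0], [0, 0, 0, 0.003, 0, 0, 0]]])

```text
clock: 6.45
tcp_pos: [0.5108, -0.0274, 0.1233]
orientation: [0.579, 0.405, 0.579, -0.406]
wrist_force: [-3.8, 0.9, 8.7]
finger_gap: 0.0306
```

```bash
python3 - <<'E'
from h import *
s=env.get_state();print(s['tcp_pos'],s['finger_gap'],s['wrist_force'],s['ft_torque'])
q,d=env.read_camera("side");np.savez("side4.npz",p=q,d=d)
uv=(342,190);crop(q,uv[0]-60,uv[1]-50,uv[0]+60,uv[1]+50,5,f"pics/s4.png")
E
```

```text
[ 0.51084859 -0.02737447  0.12330695] 0.030574126467137034 [-3.80601567  0.85218698  8.67358989] [ 0.11675735  0.68457058 -0.04000325]
```

View pics/s4.png

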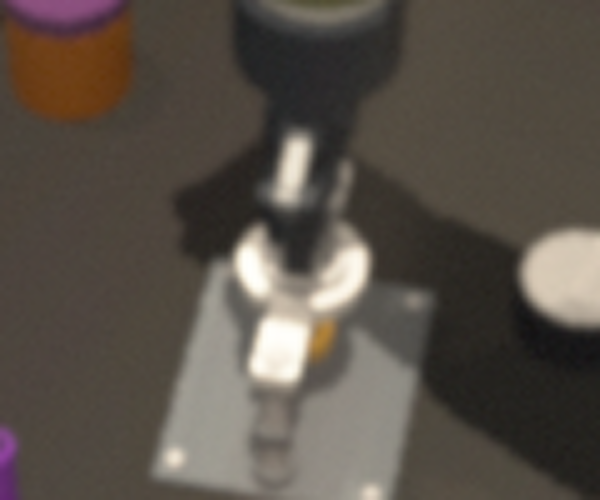

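step_arm(moves=[[[0, 0, 0, -0.001, 0, 0, 0.4], [0, 0, 0, -0.001, 0, 0, 0.5], [0, 0, 0, -0.001, 0, 0, 0.65], [0, 0, 0, -0.001, 0, 0, 0.65], [0, 0, 0, -0.001, 0, 0, 0.65]]])

```text
clock: 7.0
tcp_pos: [0.5108, -0.0274, 0.1241]
orientation: [0.579, 0.405, 0.579, -0.406]
wrist_force: [-0.1, 0.4, -0.1]
finger_gap: 0.0555
```

step_arm(moves=[[[0, 0, 0, -0.01, 0, 0, 0.65], [0, 0, 0, -0.03, 0, 0, 0.65], [0, 0, 0, -0.06, 0, 0, 0.65], [0, 0, 0, -0.1, 0, 0, 0.65], [0, 0, 0, -0.14, 0, 0, 0.65], [0, 0, 0, -0.18, 0, 0, 0.65], [0, 0, 0, -0.2, 0, 0, 0.65], [0, 0, 0, -0.2, 0, 0, 0.65]]])

```text
clock: 7.8
tcp_pos: [0.5123, -0.0274, 0.3284]
orientation: [0.582, 0.406, 0.577, -0.405]
wrist_force: [0.3, 1.0, 0.2]
finger_gap: 0.0557
```

```bash
python3 - <<'E'
from h import *
s=env.get_state();print(s['tcp_pos'],s['finger_gap'],s['wrist_force'],s['joint_pos'].round(2))
q,d=env.read_camera("side");np.savez("side5.npz",p=q,d=d)
uv=(342,180);crop(q,uv[0]-60,uv[1]-50,uv[0]+60,uv[1]+50,5,f"pics/s5.png")
C=cloud("side",d);rr=np.hypot(C[...,0]-.512,C[...,1]+.026)
P=C[(rr<.03)&(C[...,2]>.106)&(C[...,2]<.14)];print("body",fitc(P,.016),len(P))
P=C[(rr<.03)&(C[...,2]>.142)&(C[...,2]<.16)];print("top",P.mean(0),P[:,2].max(),len(P),cv2.minEnclosingCircle((P[:,:2]*1000).astype(np.float32)))
r,p=Rt()
print(rel([.4345,.2655,.33]))
E
```

```text
[ 0.51234519 -0.02740993  0.32839828] 0.05569785253007324 [0.28895638 1.00331821 0.21686809] [-0.21  0.18  0.08  1.46 -0.    2.58]
body (array([ 0.51107952, -0.02683991]), np.float64(0.0035753613652013566)) 160
top [ 0.51138671 -0.02707019  0.14720037] 0.15251431400043802 96 ((510.2521057128906, -26.361679077148438), 17.632965087890625)
[-0.00474905  0.02771736 -0.3014947 ]
```

View pics/s5.png

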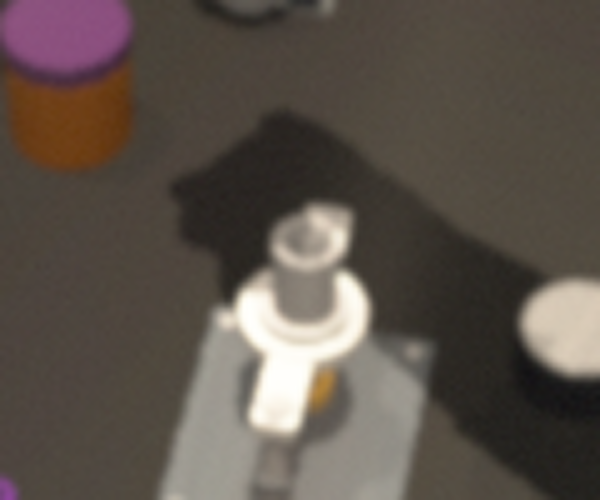

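step_arm(moves=[[[-0.07, 0, 0, 0, 0.003, -0.03, 0.55], [-0.14, 0, 0, 0, 0.005, -0.06, 0.55], [-0.21, 0, 0, 0, 0.008, -0.09, 0.55], [-0.28, 0, 0, 0, 0.011, -0.12, 0.55], [-0.35, 0, 0, 0, 0.014, -0.15, 0.55], [-0.42, 0, 0, 0, 0.017, -0.18, 0.55], [-0.49, 0, 0, 0, 0.02, -0.21, 0.55], [-0.56, 0, 0, -0.002, 0.022, -0.24, 0.55], [-0.63, 0, 0, -0.004, 0.025, -0.27, 0.55], [-0.7, 0, 0, -0.005, 0.028, -0.29, 0.55], [-0.7, 0, 0, -0.005, 0.028, -0.3015, 0.55], [-0.7, 0, 0, -0.005, 0.028, -0.3015, 0.55]]])

```text
clock: 9.05
tcp_pos: [0.4339, 0.2663, 0.3291]
orientation: [0.684, 0.181, 0.683, -0.183]
wrist_force: [-0.2, 0.6, -0.2]
finger_gap: 0.0466
```

```bash
python3 - <<'E'
from h import *
s=env.get_state();print(s['tcp_pos'],s['finger_gap'],s['joint_pos'].round(2),straight())
r,p=Rt();print(r.as_matrix().round(3))
print(rel([.4345,.2655,.1695]))
for c in("top","side"):
    q,d=env.read_camera(c);np.savez(c+"6.npz",p=q,d=d)
    uv=proj(c,[.4345,.2655,.2])[0].astype(int);print(uv);crop(q,uv[0]-80,uv[1]-80,uv[0]+80,uv[1]+60,4,f"pics/{c}6.png")
E
```

```text
[0.43385403 0.26630603 0.32909714] 0.04660424991146498 [ 0.39  0.17  0.08  1.47 -0.    2.49] [-2.28566166e-06  2.48691897e-03  1.83814581e-03]
[[ 0.001  0.498  0.867]
 [-0.003  0.867 -0.498]
 [-1.    -0.002  0.002]]
[ 1.59599459e-01 -8.42028757e-05  5.64551614e-04]
[220 249]
[298 271]
```

View pics/top6.png

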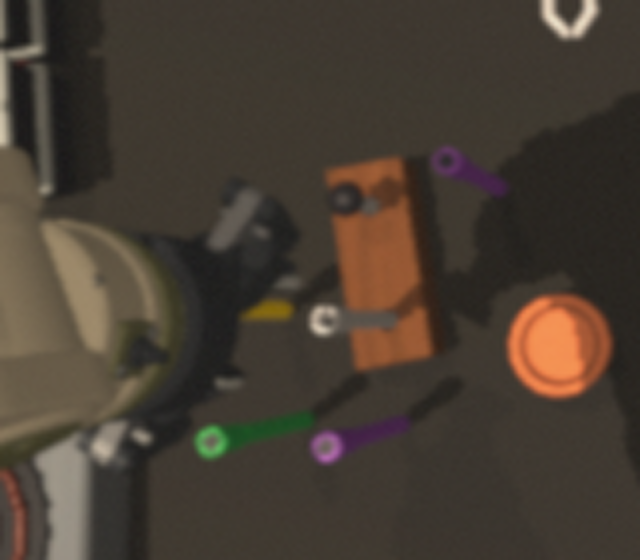

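View pics/side6.png

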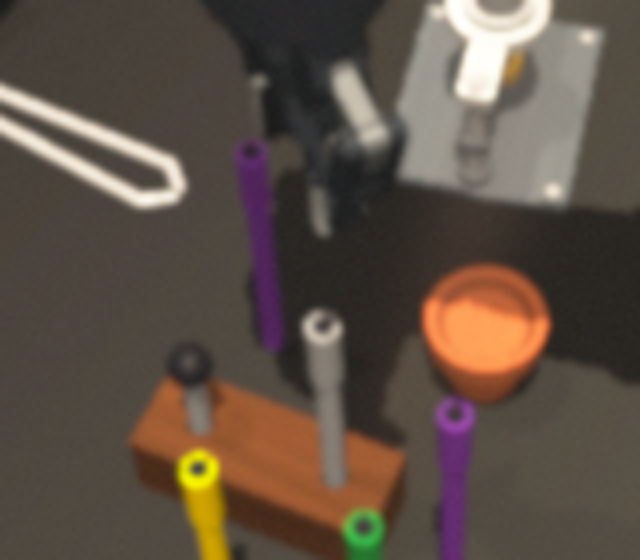

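step_arm(moves=[[[0, 0, 0, 0.03, 0, 0, 0.55], [0, 0, 0, 0.06, 0, 0, 0.55], [0, 0, 0, 0.09, 0, 0, 0.55], [0, 0, 0, 0.11, 0, 0, 0.55], [0, 0, 0, 0.13, 0, 0, 0.55], [0, 0, 0, 0.15, 0, 0, 0.55], [0, 0, 0, 0.159, 0, 0, 0.55], [0, 0, 0, 0.159, 0, 0, 0.55]]])

```text
clock: 9.95
tcp_pos: [0.4343, 0.2633, 0.1693]
orientation: [0.683, 0.182, 0.683, -0.185]
wrist_force: [-0.5, -0.1, 0.8]
finger_gap: 0.0469
```

```bash
python3 - <<'E'
from h import *
s=env.get_state();print(s['tcp_pos'],s['finger_gap'],s['wrist_force'],straight())
for c in("side",):
    q,d=env.read_camera(c);np.savez(c+"7.npz",p=q,d=d)
    uv=(300,280);crop(q,uv[0]-80,uv[1]-80,uv[0]+80,uv[1]+60,4,f"pics/{c}7.png")
E
```

```text
[0.43425257 0.26334209 0.16929424] 0.04692485321745126 [-0.45747108 -0.14224108  0.79020062] [-3.34114095e-06  1.70154408e-03  3.92718108e-03]
```

View pics/side7.png

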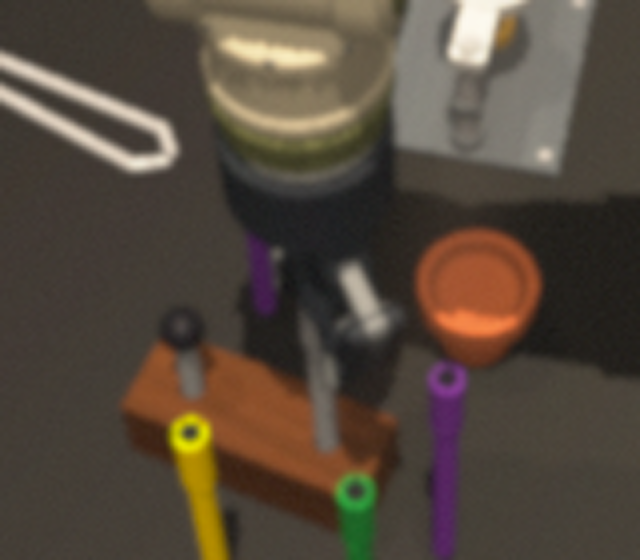

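step_arm(moves=[[[0, 0.002, 0.004, 0, 0.002, -0.001, 0.55], [0, 0.002, 0.004, 0, 0.002, -0.001, 0.35], [0, 0.002, 0.004, 0, 0.002, -0.001, 0.2], [0, 0.002, 0.004, 0, 0.002, -0.001, 0], [0, 0.002, 0.004, 0, 0.002, -0.001, 0], [0, 0.002, 0.004, 0, 0.002, -0.001, 0], [0, 0.002, 0.004, 0, 0.002, -0.001, 0], [0, 0.002, 0.004, 0, 0.002, -0.001, 0]]], force=40)

```text
clock: 10.8
tcp_pos: [0.4355, 0.2663, 0.1712]
orientation: [0.684, 0.184, 0.682, -0.182]
wrist_force: [-0.7, 0.5, 6.4]
finger_gap: 0.015
```

```bash
python3 - <<'E'
from h import *
s=env.get_state();print(s['tcp_pos'],s['finger_gap'],s['wrist_force'],straight())
E
```

```text
[0.43548695 0.26634342 0.17123718] 0.01502820330277787 [-0.68144624  0.46543019  6.41836634] [ 2.55371949e-06  1.71033036e-03 -2.98622656e-03]
```

step_arm(moves=[[[0, 0, 0, -0.01, 0, 0, 0], [0, 0, 0, -0.025, 0, 0, 0], [0, 0, 0, -0.045, 0, 0, 0], [0, 0, 0, -0.07, 0, 0, 0], [0, 0, 0, -0.1, 0, 0, 0], [0, 0, 0, -0.13, 0, 0, 0], [0, 0, 0, -0.16, 0, 0, 0], [0, 0, 0, -0.18, 0, 0, 0], [0, 0, 0, -0.19, 0, 0, 0], [0, 0, 0, -0.19, 0, 0, 0]]])

```text
clock: 11.8
tcp_pos: [0.4353, 0.2662, 0.3624]
orientation: [0.684, 0.184, 0.682, -0.182]
wrist_force: [-0.3, -0.2, -1.6]
finger_gap: 0.0146
```

```bash
python3 - <<'E'
from h import *
s=env.get_state();print(s['tcp_pos'],s['finger_gap'],s['wrist_force'],s['joint_pos'].round(2),straight(),rel([.511,-.0272,.361]))
for c in("side","top"):
    q,d=env.read_camera(c);np.savez(c+"8.npz",p=q,d=d)
    uv=proj(c,[.4345,.2655,.25])[0].astype(int);print(uv);crop(q,max(0,uv[0]-80),uv[1]-80,uv[0]+80,uv[1]+60,4,f"pics/{c}8.png")
E
```

```text
[0.43533509 0.2662142  0.36240473] 0.014588120766600597 [-0.2567224  -0.20143055 -1.64758306] [0.39 0.18 0.16 1.55 0.   2.49] [ 6.98045829e-06  3.02679468e-03 -4.61243086e-03] [ 0.00104991 -0.21623399  0.21227531]
[297 256]
[213 249]
```

View pics/side8.png

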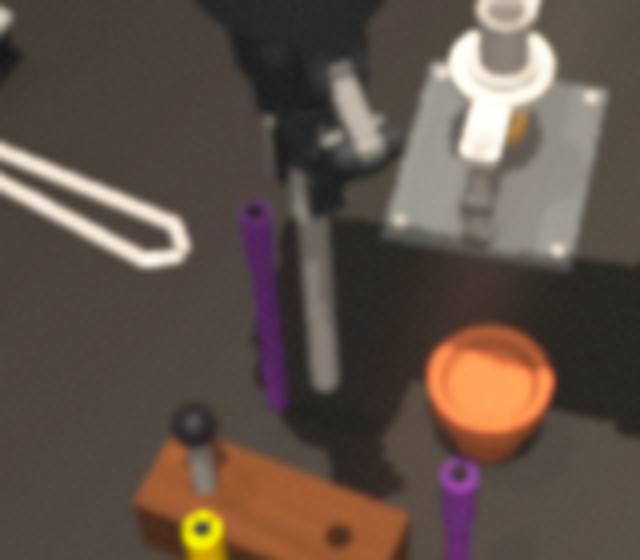

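step_arm(moves=[[[0, 0.003, -0.0046, 0, -0.015, 0.015, 0], [0, 0.003, -0.0046, 0, -0.04, 0.04, 0], [0, 0.003, -0.0046, 0, -0.065, 0.064, 0], [0, 0.003, -0.0046, 0, -0.09, 0.088, 0], [0, 0.003, -0.0046, 0, -0.115, 0.113, 0], [0, 0.003, -0.0046, 0, -0.14, 0.137, 0], [0, 0.003, -0.0046, 0, -0.165, 0.162, 0], [0, 0.003, -0.0046, 0, -0.19, 0.186, 0], [0, 0.003, -0.0046, 0, -0.207, 0.203, 0], [0, 0.003, -0.0046, 0, -0.216, 0.212, 0], [0, 0.003, -0.0046, 0, -0.216, 0.212, 0], [0, 0.003, -0.0046, 0, -0.216, 0.212, 0]]])

```text
clock: 13.1
tcp_pos: [0.5097, -0.0265, 0.3594]
orientation: [0.681, 0.182, 0.685, -0.184]
wrist_force: [-0.7, 0.1, -1.0]
finger_gap: 0.0147
```

```bash
cat > m.py <<'E'
from h import *
import sys
n=sys.argv[1]
s=env.get_state();p=s['tcp_pos'];print(p,s['finger_gap'],s['wrist_force'],s['joint_pos'].round(2),straight())
r,_=Rt();print(r.as_matrix().round(3))
fz=p[2]-.1612
for c in("side","top"):
    q,d=env.read_camera(c);np.savez(c+n+".npz",p=q,d=d);C=cloud(c,d)
    rr=np.hypot(C[...,0]-.512,C[...,1]+.027)
    for lo,hi in((fz,fz+.04),(fz+.04,fz+.08),(fz+.08,fz+.12)):
        P=C[(rr<.03)&(C[...,2]>max(lo,.16))&(C[...,2]<hi)]
        if len(P)>10: print(c,lo.round(3),len(P),P.mean(0),fitc(P,.006))
    uv=proj(c,[.512,-.027,.2])[0].astype(int);print(uv);crop(q,uv[0]-70,uv[1]-60,uv[0]+70,uv[1]+70,4.5,f"pics/{c}{n}.png")
E
python3 m.py 9
```

```text
[ 0.5097315  -0.02650007  0.35936236] 0.014705569691903802 [-0.70215812  0.06237147 -1.01482943] [-0.21  0.19  0.16  1.55 -0.    1.89] [ 5.61275507e-06 -4.01521627e-03  2.79573677e-03]
[[-0.005  0.5    0.866]
 [-0.     0.866 -0.5  ]
 [-1.    -0.003 -0.004]]
side 0.198 58 [ 0.50498812 -0.02370853  0.21934931] (array([ 0.50756049, -0.02780797]), np.float64(0.0010922278158529582))
side 0.238 79 [ 0.50580138 -0.02395782  0.25813088] (array([ 0.50797791, -0.02777696]), np.float64(0.0009631308485045816))
side 0.278 80 [ 0.50588163 -0.02365418  0.29793396] (array([ 0.50801727, -0.02771335]), np.float64(0.0011338474062913143))
[343 161]
[343 213]
```

View pics/side9.png

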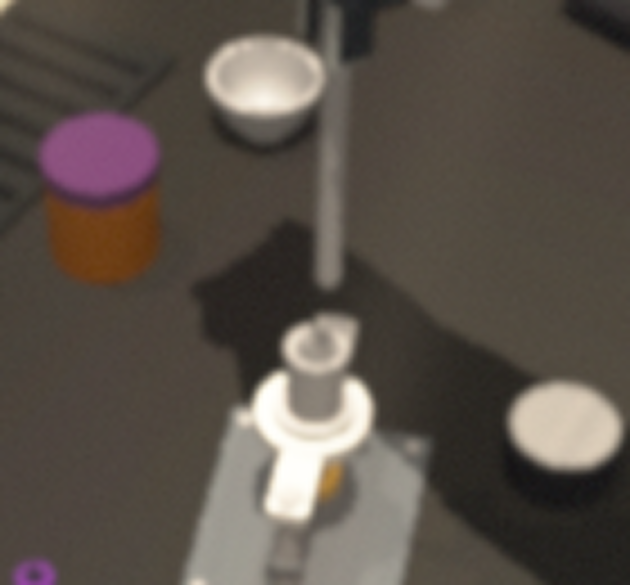

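View pics/top9.png

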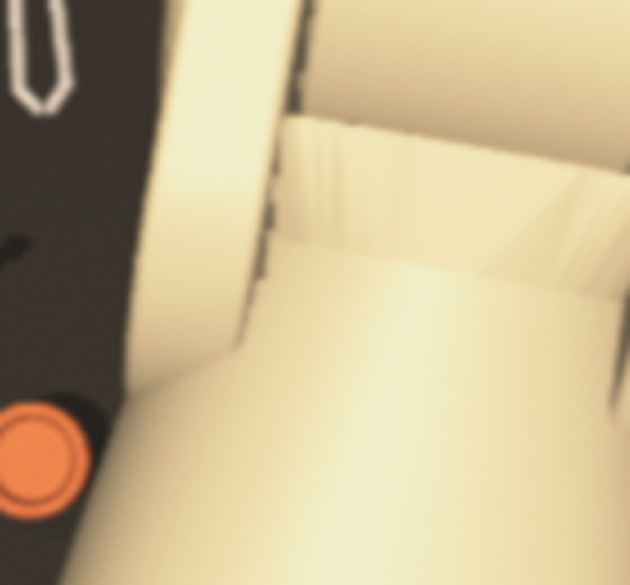

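```bash
python3 - <<'E'
from h import *
f=np.load("side9.npz");C=cloud("side",f['d']);d=f['d'];p=f['p']
rr=np.hypot(C[...,0]-.512,C[...,1]+.027)
m=(rr<.032)&(C[...,2]>.085)
for v in range(105,200,4):
    u=np.nonzero(m[v]&(np.arange(640)>310)&(np.arange(640)<375))[0]
    if len(u): print(v,u.min(),u.max(),(u.min()+u.max())/2,C[v,u,2].mean().round(3),p[v,u.min()-3:u.max()+4].mean(1).astype(int).tolist())
for z in(.1,.125,.15,.2,.25,.3): print(z,proj("side",[.511,-.027,z]))
E
```

```text
105 340 356 348.0 0.37 [65, 73, 81, 74, 54, 37, 45, 63, 83, 95, 94, 76, 50, 36, 35, 32, 33, 34, 42, 52, 63, 66, 66]
109 341 355 348.0 0.362 [89, 79, 68, 50, 44, 57, 75, 93, 108, 101, 75, 49, 37, 34, 33, 33, 35, 45, 54, 64, 66]
113 344 354 349.0 0.354 [182, 169, 138, 107, 108, 117, 107, 78, 48, 40, 44, 44, 49, 53, 58, 65, 68]
117 345 350 347.5 0.335 [170, 178, 160, 125, 108, 105, 101, 97, 88, 74, 68, 68]
121 345 350 347.5 0.324 [187, 161, 121, 100, 99, 101, 99, 93, 84, 72, 69, 67]
125 345 350 347.5 0.313 [67, 68, 81, 95, 99, 100, 98, 90, 80, 71, 68, 68]
129 345 349 347.0 0.303 [42, 61, 80, 97, 101, 101, 96, 90, 79, 71, 67]
133 344 349 346.5 0.29 [61, 64, 77, 95, 111, 115, 107, 98, 89, 77, 70, 70]
137 344 349 346.5 0.279 [68, 71, 82, 100, 117, 122, 116, 101, 88, 75, 69, 70]
141 344 349 346.5 0.268 [67, 74, 86, 103, 116, 114, 107, 96, 85, 74, 71, 71]
145 344 349 346.5 0.257 [68, 74, 89, 108, 121, 123, 118, 103, 86, 74, 70, 68]
149 344 348 346.0 0.246 [68, 76, 92, 112, 121, 123, 117, 101, 84, 73, 70]
153 344 348 346.0 0.233 [41, 58, 84, 109, 122, 127, 120, 105, 86, 73, 71]
157 344 348 34
[... 637 characters left out ...]
0, 229, 251, 253, 252, 249, 239, 206, 152, 125, 123, 126, 127, 127, 129, 129, 128, 125, 126, 149, 194, 230, 243, 247, 244, 216, 140, 77, 60]
193 330 354 342.0 0.105 [209, 210, 224, 247, 253, 253, 249, 241, 241, 238, 219, 186, 155, 141, 135, 134, 135, 136, 139, 149, 172, 201, 221, 227, 233, 242, 244, 229, 167, 96, 62]
197 331 354 342.5 0.099 [152, 150, 164, 206, 241, 251, 252, 249, 241, 228, 220, 215, 216, 218, 219, 219, 220, 219, 216, 217, 222, 232, 242, 246, 239, 216, 173, 138, 112, 94]
0.1 [[342.78735244 191.15258731]]
0.125 [[343.1053924  184.23980139]]
0.15 [[343.43459157 177.08446352]]
0.2 [[344.12890225 161.99321192]]
0.25 [[344.87561329 145.76300774]]
0.3 [[345.68088937 128.25985774]]
```

step_arm(moves=[[[0, -0.004, 0.003, 0.005, 0.0025, 0.002, 0], [0, -0.004, 0.003, 0.015, 0.0025, 0.002, 0], [0, -0.004, 0.003, 0.025, 0.0025, 0.002, 0], [0, -0.004, 0.003, 0.029, 0.0025, 0.002, 0], [0, -0.004, 0.003, 0.029, 0.0025, 0.002, 0], [0, -0.004, 0.003, 0.029, 0.0025, 0.002, 0]]])

```text
clock: 13.8
tcp_pos: [0.5126, -0.0248, 0.3309]
orientation: [0.683, 0.183, 0.683, -0.183]
wrist_force: [0.8, -0.7, -1.0]
finger_gap: 0.0147
```

```bash
cat > col.py <<'E'
from h import *
import sys
p=np.load(f"side{sys.argv[1]}.npz")['p'].astype(float).mean(2);C=cloud("side",np.load(f"side{sys.argv[1]}.npz")['d'])
for v in range(120,195,3):
    row=p[v,325:362];bg=np.r_[row[:6],row[-6:]]
    z=np.median(C[v,341:347,2])
    w=row
    g=np.gradient(cv2.GaussianBlur(row[None],(5,1),.8)[0])
    l=np.argmax(g[:20]);r=17+np.argmin(g[17:])
    def sub(a,i): 
        y=a[i-1:i+2];return i+.5*(y[0]-y[2])/(y[0]-2*y[1]+y[2])
    try:
        L=sub(g,l)+325;Rr=sub(g,r)+325;c=(L+Rr)/2
        print(v,round(z,3),"L %.1f R %.1f c %.2f res %.2f"%(L,Rr,c,c-proj("side",[.511,-.027,z])[0,0]))
    except Exception as e: pass
E
python3 m.py 10; python3 col.py 10
```

```text
[ 0.51260787 -0.02482904  0.33086172] 0.014664718100839054 [ 0.77259848 -0.66665952 -0.97261538] [-0.2   0.18  0.09  1.48 -0.    1.89] [ 1.56985921e-07  9.86155250e-04 -3.18379701e-04]
[[ 0.001  0.499  0.867]
 [-0.     0.867 -0.499]
 [-1.     0.     0.001]]
side 0.17 60 [ 0.50876295 -0.02243445  0.19035484] (array([ 0.51131338, -0.02625273]), np.float64(0.0009406796670062991))
side 0.21 71 [ 0.50917565 -0.02213258  0.23073417] (array([ 0.51127624, -0.02622068]), np.float64(0.0009383366058405663))
side 0.25 75 [ 0.50931341 -0.02219533  0.26867237] (array([ 0.51130545, -0.02627872]), np.float64(0.000992965885064712))
[343 161]
[343 213]
120 0.336 L 326.8 R 346.1 c 336.46 res -9.84
123 0.328 L 327.2 R 345.9 c 336.58 res -9.58
126 0.316 L 342.6 R 346.1 c 344.34 res -1.61
129 0.302 L 342.1 R 347.8 c 344.94 res -0.77
132 0.294 L 341.6 R 347.7 c 344.70 res -0.88
135 0.285 L 341.9 R 347.5 c 344.74 res -0.68
138 0.277 L 341.8 R 347.4 c 344.60 res -0.69
141 0.268 L 341.7 R 347.0 c 344.33 res -0.83
144 0.259 L 341.6 R 346.6 c 344.10 res -0.91
147 0.252 L 341.3 R 346.2 c 343.77 res -1.14
150 0.242 L 341.2 R 346.2 c 343.69 res -1.06
153 0.232 L 340.8 R 345.9 c 343.33 res -1.27
156 0.224 L 340.9 R 345.9 c 343.41 res -1.08
159 0.215 L 340.9 R 346.4 c 343.64 res -0.70
162 0.206 L 340.8 R 346.4 c 343.62 res -0.60
165 0.196 L 340.7 R 346.3 c 343.51 res -0.56
168 0.186 L 340.6 R 346.0 c 343.33 res -0.59
171 0.177 L 340.5 R 351.0 c 345.77 res 1.97
174 0.149 L 336.7 R 351.9 c 344.28 res 0.86
177 0.141 L 335.4 R 351.3 c 343.35 res 0.03
180 0.132 L 335.8 R 350.3 c 343.05 res -0.14
183 0.146 L 333.0 R 349.1 c 341.05 res -2.32
186 0.135 L 330.6 R 353.4 c 341.99 res -1.24
189 0.125 L 329.0 R 354.9 c 341.93 res -1.17
192 0.113 L 328.9 R 355.3 c 342.12 res -0.83
```

View pics/side10.png

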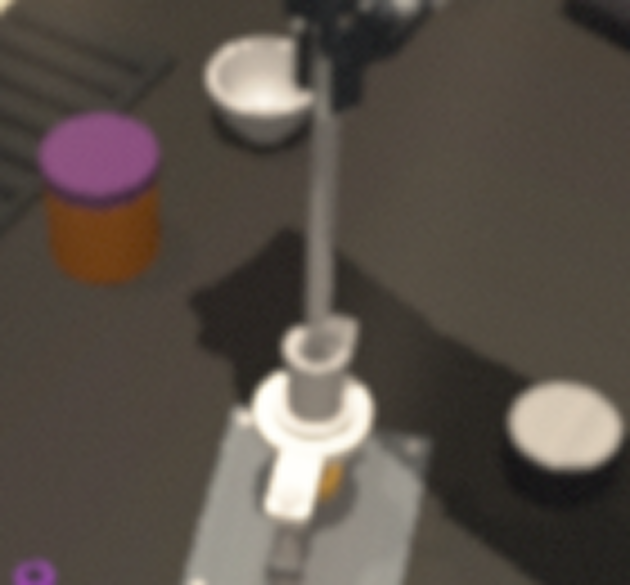

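step_arm(moves=[[[0, 0, 0, 0.008, 0, 0, 0], [0, 0, 0, 0.016, 0, 0, 0], [0, 0, 0, 0.024, 0, 0, 0], [0, 0, 0, 0.03, 0, 0, 0], [0, 0, 0, 0.036, 0, 0, 0], [0, 0, 0, 0.036, 0, 0, 0]]])

```text
clock: 14.5
tcp_pos: [0.5124, -0.0249, 0.2942]
orientation: [0.683, 0.183, 0.683, -0.183]
wrist_force: [1.2, 0.4, -0.7]
finger_gap: 0.015
```

```bash
python3 m.py 11; python3 col.py 11|head -16
```

```text
[ 0.51242576 -0.02485859  0.29416015] 0.015030692335491215 [ 1.16281086  0.35917959 -0.66800809] [-0.21  0.18  0.    1.39  0.    1.89] [ 2.86513416e-09  1.29692758e-04 -4.41834098e-05]
[[ 0.     0.499  0.867]
 [-0.     0.867 -0.499]
 [-1.     0.     0.   ]]
side 0.133 25 [ 0.50975251 -0.02288284  0.16649072] (array([ 0.51138303, -0.02652522]), np.float64(0.0006854356719790332))
side 0.173 60 [ 0.5082419  -0.02223068  0.19291852] (array([ 0.51127106, -0.02606729]), np.float64(0.0010898668080829995))
side 0.213 75 [ 0.50895407 -0.02205365  0.23372069] (array([ 0.51095873, -0.02599176]), np.float64(0.0010509463111626027))
[343 161]
[343 213]
120 0.34 L 327.0 R 350.1 c 338.56 res -7.81
123 0.33 L 328.6 R 343.1 c 335.82 res -10.37
126 0.322 L 326.6 R 344.3 c 335.45 res -10.61
129 0.313 L 341.5 R 345.4 c 343.49 res -2.40
132 0.303 L 341.5 R 345.6 c 343.53 res -2.20
135 0.295 L 341.6 R 345.6 c 343.58 res -2.01
138 0.287 L 341.7 R 345.3 c 343.46 res -2.00
141 0.268 L 341.9 R 346.7 c 344.28 res -0.88
144 0.26 L 341.7 R 347.2 c 344.45 res -0.58
147 0.252 L 341.2 R 346.9 c 344.09 res -0.80
150 0.243 L 341.3 R 346.8 c 344.07 res -0.70
153 0.233 L 341.3 R 346.1 c 343.68 res -0.94
156 0.224 L 340.8 R 345.8 c 343.33 res -1.14
159 0.214 L 340.8 R 345.8 c 343.32 res -1.02
162 0.205 L 340.7 R 346.0 c 343.38 res -0.83
165 0.195 L 340.8 R 346.1 c 343.42 res -0.64
```

View pics/side11.png

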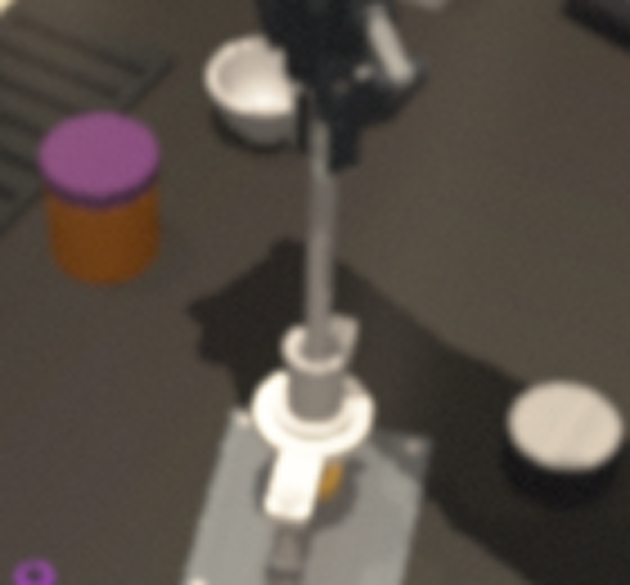

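step_arm(moves=[[[0, 0, 0, 0.01, 0, 0, 0], [0, 0, 0, 0.02, 0, 0, 0], [0, 0, 0, 0.03, 0, 0, 0], [0, 0, 0, 0.04, 0, 0, 0], [0, 0, 0, 0.053, 0, 0, 0], [0, 0, 0, 0.053, 0, 0, 0]]])

```text
clock: 15.2
tcp_pos: [0.5118, -0.0248, 0.2399]
orientation: [0.682, 0.183, 0.684, -0.183]
wrist_force: [-0.3, -0.2, -0.6]
finger_gap: 0.0148
```

```bash
python3 - <<'E'
from h import *
s=env.get_state();print(s['tcp_pos'],s['wrist_force'],s['ft_torque'],straight())
E
```

```text
[ 0.51178171 -0.0247595   0.23989157] [-0.2928654  -0.23375849 -0.62359875] [ 0.00756536  0.00664477 -0.0068948 ] [ 6.16239632e-07 -1.83254173e-03  6.72551600e-04]
```

Free so far (foot about 0.079). On into the bushing, in small steps.

step_arm(moves=[[[0, -0.002, 0, 0.008, 0, 0, 0], [0, -0.002, 0, 0.016, 0, 0, 0], [0, -0.002, 0, 0.024, 0, 0, 0], [0, -0.002, 0, 0.03, 0, 0, 0], [0, -0.002, 0, 0.034, 0, 0, 0], [0, -0.002, 0, 0.034, 0, 0, 0]]])

```text
clock: 15.8
tcp_pos: [0.5115, -0.0247, 0.2053]
orientation: [0.683, 0.182, 0.683, -0.183]
wrist_force: [-0.9, 0.8, -1.3]
finger_gap: 0.0154
```

step_arm(moves=[[[0, 0, 0, 0.006, 0, 0, 0], [0, 0, 0, 0.012, 0, 0, 0], [0, 0, 0, 0.018, 0, 0, 0], [0, 0, 0, 0.022, 0, 0, 0], [0, 0, 0, 0.022, 0, 0, 0], [0, 0, 0, 0.022, 0, 0, 0], [0, 0, 0, 0.022, 0, 0, 0]]])

```text
clock: 16.5
tcp_pos: [0.5116, -0.0248, 0.1835]
orientation: [0.683, 0.182, 0.683, -0.183]
wrist_force: [0.2, -0.9, -1.6]
finger_gap: 0.0148
```

```bash
python3 - <<'E'
from h import *
s=env.get_state();print(s['tcp_pos'],s['wrist_force'],s['ft_torque'],s['finger_gap'],straight())
q,d=env.read_camera("side");np.savez("side12.npz",p=q,d=d);C=cloud("side",d)
rr=np.hypot(C[...,0]-.512,C[...,1]+.027)
P=C[(rr<.03)&(C[...,2]>.09)&(C[...,2]<.109)];print("flange/ring",P.mean(0),np.percentile(P[:,2],[50,90,98]))
P=C[(rr<.02)&(C[...,2]>.106)&(C[...,2]<.14)];print("body",fitc(P,.016))
crop(q,282,120,402,260,4.2,"pics/s12.png")
E
```

```text
[ 0.51157671 -0.02478114  0.18347297] [ 0.18533458 -0.86091875 -1.60742475] [-0.20230623 -0.3160608  -0.00302964] 0.014842139706096482 [ 1.38933702e-07 -2.95269915e-04  9.41062284e-04]
flange/ring [ 0.5074084  -0.01742425  0.10142436] [0.1007589  0.10648789 0.10825796]
body (array([ 0.5114705 , -0.02705277]), np.float64(0.0016970783491338387))
```

View pics/s12.png

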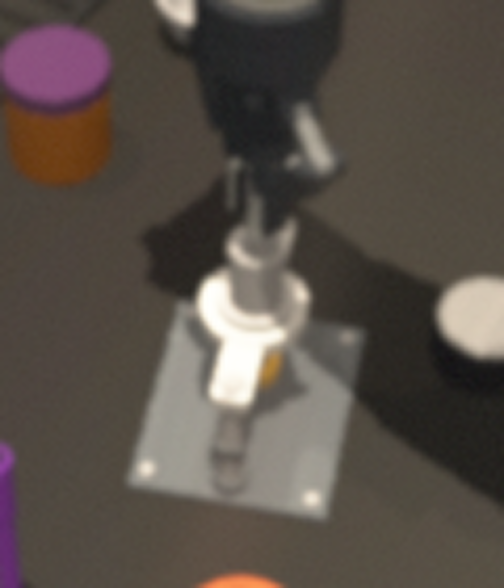

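step_arm(moves=[[[0, 0, 0, 0, 0, 0, 0], [0, 0, 0, 0, 0, 0, 0], [0, 0, 0, 0, 0, 0, 0], [0, 0, 0, 0, 0, 0, 0], [0, 0, 0, 0, 0, 0, 0]]])

```text
clock: 17.05
tcp_pos: [0.5117, -0.0248, 0.1836]
orientation: [0.683, 0.182, 0.683, -0.183]
wrist_force: [1.2, -0.0, -0.9]
finger_gap: 0.0149
```

```bash
python3 - <<'E'
from h import *
s=env.get_state();print(s['tcp_pos'],s['wrist_force'],s['finger_gap'],s['qvel'].round(4),s['clock'])
print(env.hand_in())
E
```

```text
[ 0.5116508  -0.02475107  0.18358133] [ 1.22764555 -0.00538486 -0.92014513] 0.014855177481222967 [-0.0007  0.0005  0.0013 -0.0027  0.0006 -0.0001] 17.05
the job is handed in; nothing more can be done
None
```

I seated the sleeve in the ring and let go of it. I then lifted the steel tube from the rack, lowered it through the sleeve and bushing, and handed in at 17.05 s while still gripping it. The hand-in gave no verdict.

- **Sleeve:** when I lowered it, it met the ring at the height expected for fully home, with about 9 N on the wrist. The last side view still shows it upright, with its flange on the ring. The fingertips are about 22 mm above its top.
- **Tube:** it is still gripped, with the finger opening at 14.9 mm and the arm at rest. The tool is upright to within 0.001 rad. There is no upward load, and side forces are about 1 N.
- **Foot height:** about 22 mm above the counter. I worked this out from the tool height, assuming no slip in the grip. I could not see the foot below the bushing.
- **Disagreements:** the top and side cameras differed by 2–3 mm in position. The top view was blocked by the arm when the sleeve and the tube were lined up over the stand, so I relied on the side camera and contact forces there.
- **Bystanders:** I saw none of them disturbed in the views taken, but I did not measure them again at the end.

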